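Open the filter pot that is due for service

ROBOT

A 6-joint arm with a two-finger parallel gripper is mounted at the origin on the work surface. World frame = base frame: x ahead of the robot, y to its left, z up, the work surface at z = 0. Lengths are in m, angles in degrees, forces in N, time in s.
With the tool pointing down it reaches from about 0.375 to 0.9 m from the base axis. Payload 3.1 kg.
Tool frame: the origin (TCP) lies between the finger pads, 19 mm behind the fingertips; this is the grasp point; z points along the fingers, y is the line along which they close (so a half turn about z gives the same grasp; the last joint's range is limited). The gripper opens to 87 mm and grips with 3 to 60 N. Pads are 19 mm wide; open, the fingers measure 117 mm over their backs; the gripper's body (75 mm by 190 mm) begins 51 mm behind the grasp point.
Start: joints at [60.877, 30.224, 82.088, -0, 67.689, -10.227], TCP at [0.202, 0.591, 0.241] pointing down, gripper open.
Joint ranges: [-176.69, 176.69], [-43.24, 126.21], [12.49, 139.97], [-82, 262], [0, 151.66], [-163.58, 163.58]. Speed limits (degrees/s): [159.86, 159.86, 180, 180, 180, 180].

INTERFACE

Orientations are given as a 3x3 rotation matrix whose columns are the frame's x, y, z axes.
In Python, from rig import * gives the robot as it stands.
- The arm moves only by the shell command python3 -m jog 'ROWS'. ROWS is text: rows parted by semicolons, each of 7 numbers parted by spaces: the shift along the tool's x, y, z in mm, then the turn, a rotation vector about the tool's x, y, z in rad, then the finger opening in mm, from 0 to 87. In form: tx ty tz ax ay az fingers; .... A call has 1 to 12 rows; each row shifts and turns the commanded pose from where the row before left it, along the tool's axes as they then stand; what a row does not reach is not made up. A row lasts 1/8 s, in which the tool goes at most 62.5 mm and 10.7 degrees, less where a joint would pass 70% of its speed; a pose out of reach is approached as far as the arm can. A call with a gripper value outside its range is refused whole. The fingers move at their own pace and stop on an object; the grip force is fixed at half the most. Time passes only in rows, so rows that do not move let the fingers close. It gives the time, the measured TCP pose, the force, the opening and the grip force at its end, in the units of the state.
- read_state(): the state, without advancing time (a new reading comes with each control period).
- capture(name): name is "scene" or "side" or "wrist"; returns a dict with "color" (400x640x3 uint8, red, green, blue), "camera_matrix" (3x3 intrinsics, pixels), "R" (3x3) and "t" (3): a world point X has camera coordinates R X + t. Camera axes: x right, y down, z forward; pixel columns grow to the right and rows downward; lengths in m; the calibration is good to about 2 mm. The wrist camera is an equidistant fisheye: a pixel r from the principal point sees the ray r / f radians off the axis. A picture is of the moment at which its call begins. There is no depth.
- hand_in(): hands the job in; it is judged then, once.
Trained networks look in the newest picture that a camera, given by its name, has taken for a name from the list of things; names that differ only in an ending like _2 or _b are one class to them, and where a whole thing is asked for, a point or a joint stands for the part that bears it (a point fixed in the world has none). Each returns a list of dicts, best first, with "conf" (0 to 1); they miss things now and then, are a little off and sometimes report something else, mostly with a low value. They report only what shows in the picture. A call takes as long as a camera call.
- find_in(camera, target): "at" ([x, y, z] in m, in world coordinates, good to about 4 mm: the middle of the surface that is visible of it).
- trace(camera, target): "pixels" (400x640 bool, what is visible of it).
- place_of(camera, target): "at" ([x, y, z] in m, in world coordinates, good to about 4 mm: a listed point, or the origin of a listed thing).
The state is a dict: "time_s": time; "joint_positions": joint angles; "qvel": joint speeds; "tau": joint torques, N m; "position": TCP position; "tcp_rot": TCP orientation; "force": force on the tool from outside, world axes, zero at the start; "moment": the same for the moment, N m; "opening": opening from 0.0 (shut) to 1.0 (fully open); "grasp_force": force on a finger pad.
Only numpy, scipy, OpenCV 4.12 (cv2) and the standard library are available. Lean on these libraries where they do the work, as an engineer would, in place of code of your own. Each camera call takes 0.05 s, during which the arm holds its last target. There are 200 camera calls.

TASK

One of the two filter pots on the vacuum station is due for service: the one with the red indicator button beside it. Unscrew its black cap anticlockwise, regripping as often as needed and without forcing or pulling it against the thread, lift it clear, and set it down gently (not dropped), top side up, flat on the floor of the steel parts tray. Leave the other pot's cap screwed home and the other things around where they are.

Things in the scene. Friction and masses are not known exactly. Their poses are not given: they have to be found in the camera images.
- cap_a: Black ribbed cap, grey disc on top, 54 mm across (56 over ribs), 34 mm tall, 56-104 g, open below; screwed on at port_a. Origin: centre of its rim (underside), at port_a when home; z up. Right-hand thread: anticlockwise from above it rises 24 mm per turn (3.8 mm/rad), 1.7 mm vertical play; free after 3.5 to 3.9 rad, then lifts straight off. Turns easily, stays part-way.
- cap_b: Same cap, screwed on at port_b; origin, sizes and thread as cap_a. Both are best gripped across their ribbed side with the TCP 20 to 26 mm above the origin; about 1 mm of side play on the neck.
- port_a (a point): On a filter pot's axis, centre of its seat, 68 mm above the table, 8 mm above the station's deck. The steel threaded neck (40 mm across) rises 24 mm above it: a cap is clear when its origin is more than 24 mm above. z up, x and y as the station's: a fixed grey box with aluminium deck, 220 x 360 x 60 mm (x, y, z), ports 160 mm apart along its y.
- port_b (a point): The same point of the other filter pot, 160 mm from port_a (towards the station's -y).
- indicator_red: Red round indicator button, 20 mm across on a 24 mm steel collar, 17 mm tall, fixed on the deck 85 mm beyond one of the ports (along the station's +x); it marks the pot that is due for service. Origin: centre of its underside, on the deck. The other port is 180 mm away from it.
- indicator_green: Green round indicator button of the same shape, 85 mm beyond the other port; marks the pot that must stay closed.
- tray_in (a point): Centre of the inner floor (3 mm above the table) of the shallow stainless parts tray, a fixed open box 220 x 150 mm (its x, y), 18 mm high, walls 3 mm. Axes as the tray's. The half towards its -x is empty; the clamp ring lies in the other half.
- clamp_ring: Bystander: brass ring, 44 mm across, 12 mm high, lying in the tray's +x half (about 70 mm from the tray's centre). Origin: centre of its underside.
- blank_plug: Bystander: small brass plug, 26 mm across, 18 mm tall, standing on the station's deck on the -x side, between the two ports. Origin: centre of its underside.
- bottle: Bystander: amber bottle, 60 mm across, 150 mm tall, standing on the table beyond the tray. Origin: centre of its underside.
- jar: Bystander: white jar, 56 mm across, 70 mm tall, standing beyond the station. Origin: centre of its underside.
- driver: Bystander: screwdriver with orange handle, 170 mm long, lying on the table along the right side of the tray. Origin under its middle.
- carrier: Bystander: flat blue wafer carrier box with clear lid, 104 x 114 x 31 mm, to the left of the station. Origin: centre of its underside.
- eyepiece: Bystander: dark microscope eyepiece, 36 mm across, 50 mm tall, standing on the table between the station and the tray's far end. Origin: centre of its underside.

How it is judged:
By the outcome, as a careful person would: the job done as asked, in the order asked, and still so for the second after the job is handed in, with the robot touching nothing.
It also fails if it takes over 54 s, if anything falls off the work surface, if the arm or the gripper's body presses on something with over 40 N, if the wrist force passes 120 N, or if a joint passes its speed limit or range.

## Working session

There is one attempt and no reset: what is moved stays moved. The work goes in short steps, Python scripts to look and compute and a shell command to move; the robot and the scene stay as the last step left them, time stands still between calls to the robot, and variables do not carry over. Pictures are saved under pics/ and viewed, at most 10 in all, crops included, and the job is handed in when it is done.

```bash
mkdir -p pics
cat > h.py <<'E'
from rig import *
import numpy as np, cv2
def save(c,n):
    im=capture(c); cv2.imwrite(f'pics/{n}.png',cv2.cvtColor(im['color'],cv2.COLOR_RGB2BGR)); return im
def px(im,X):
    c=im['R']@np.array(X)+im['t']; p=im['camera_matrix']@c; return (p[:2]/p[2]).round()
E
python3 - <<'E'
from h import *
np.set_printoptions(precision=4,suppress=True)
for c in ['scene','side']:
    im=save(c,c+'1'); print(c)
    for t in ['port_a','port_b','cap_a','indicator_red','indicator_green','tray_in','clamp_ring','blank_plug','bottle','jar','driver','carrier','eyepiece']:
        for d in place_of(c,t)[:3]:
            print(t,np.array(d['at']).round(4),round(d['conf'],2),px(im,d['at']))
s=read_state();print(s['time_s'],s['tcp_rot'],s['position'])
a=cv2.imread('pics/scene1.png')
E
```

```text
scene
port_a [0.551  0.0232 0.0682] 0.62 [302. 200.]
port_a [0.581  0.1779 0.0694] 0.56 [335. 182.]
port_b [0.551  0.0232 0.0682] 0.62 [302. 200.]
port_b [0.581  0.1779 0.0694] 0.56 [335. 182.]
cap_a [0.5556 0.0249 0.0676] 0.76 [303. 201.]
cap_a [0.5798 0.1817 0.0695] 0.57 [335. 182.]
indicator_red [0.6353 0.0094 0.0617] 0.4 [322. 211.]
tray_in [ 0.5416 -0.2982  0.0003] 0.82 [232. 274.]
clamp_ring [ 0.6131 -0.2715  0.0009] 0.6 [259. 277.]
clamp_ring [ 0.7256 -0.3545 -0.0015] 0.22 [273. 314.]
blank_plug [0.4909 0.1011 0.064 ] 0.46 [300. 187.]
bottle [ 0.726  -0.352  -0.0047] 0.81 [274. 315.]
jar [0.784  0.0576 0.0002] 0.72 [373. 234.]
driver [ 0.5356 -0.4691 -0.0001] 0.73 [181. 314.]
carrier [0.5502 0.4653 0.0006] 0.73 [365. 166.]
carrier [0.5541 0.0234 0.0706] 0.37 [303. 200.]
eyepiece [ 0.7071 -0.181  -0.0014] 0.48 [307. 271.]
eyepiece [ 0.6133 -0.2714  0.0024] 0.35 [259. 277.]
side
port_a [0.5798 0.1781 0.0716] 0.96 [274. 175.]
port_a [0.5523 0.0214 0.069 ] 0.68 [298. 206.]
port_b [0.5798 0.1781 0.0716] 0.96 [274. 175.]
port_b [0.5523 0.0214 0.069 ] 0.68 [298. 206.]
cap_a [0.5541 0
[... 250 characters left out ...]
-0.2995  0.0024] 0.58 [378. 303.]
tray_in [0.5526 0.0215 0.0678] 0.32 [298. 206.]
clamp_ring [0.6628 0.1684 0.0603] 0.69 [299. 169.]
clamp_ring [ 0.6116 -0.2766  0.0006] 0.67 [393. 281.]
clamp_ring [ 0.5369 -0.2959  0.004 ] 0.27 [376. 302.]
blank_plug [0.492  0.1018 0.0599] 0.53 [263. 203.]
bottle [ 0.7248 -0.3521 -0.0014] 0.69 [448. 277.]
jar [ 0.785   0.0601 -0.0015] 0.77 [351. 186.]
driver [ 0.5333 -0.4687 -0.0018] 0.9 [438. 364.]
carrier [ 0.5461  0.4635 -0.0002] 0.8 [224. 158.]
eyepiece [ 0.7099 -0.18    0.002 ] 0.58 [391. 239.]
eyepiece [ 0.5387 -0.2987  0.0015] 0.32 [378. 303.]
1.4 [[-0.9461  0.3239 -0.0001]
 [ 0.3239  0.9461 -0.0001]
 [ 0.     -0.0001 -1.    ]] [0.2024 0.5913 0.2412]
```

Run:
```python
import cv2,numpy as np
a=cv2.imread('pics/scene1.png')[130:350,140:420]; b=cv2.imread('pics/side1.png')[120:340,210:490]
cv2.imwrite('pics/c1.png',cv2.resize(np.vstack([np.hstack([a,b])]),None,fx=1.42,fy=1.42,interpolation=2))
```

```text
(no output)
```

View pics/c1.png

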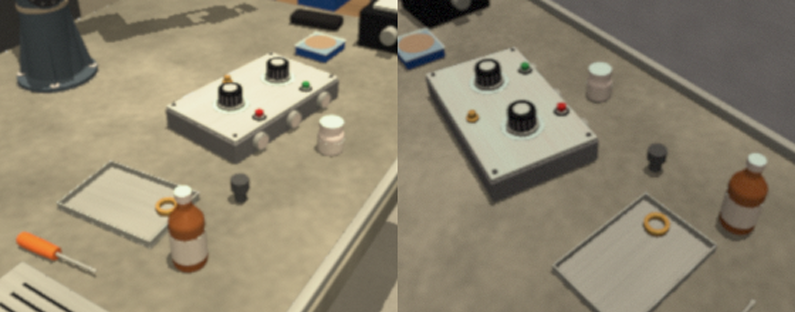

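The red button (crop 260,113 in the left half; 561,107 in the right) is next to the nearer pot at about (0.553, 0.023). The pots are 158 mm apart and the button is about 85 mm from this pot, which fits the layout, so it's cap_b. I'll travel there at yaw-safe height, then wind the wrist clockwise so one long turn can do the unscrewing.

```bash
python3 -m jog '-46.9 -38.6 0 0 0 0 87;-46.9 -38.6 0 0 0 0 87;-46.9 -38.6 5 0 0 0 87;-46.9 -38.6 5 0 0 0 87;-46.9 -38.6 5 0 0 0 87;-46.9 -38.6 5 0 0 0 87;-46.9 -38.6 5 0 0 0 87;-46.9 -38.6 5 0 0 0 87;-46.9 -38.6 5 0 0 0 87;-46.9 -38.6 5 0 0 0 87;-46.9 -38.6 0 0 0 0 87;0 0 0 0 0 0.18 87'
python3 -m jog '0 0 0 0 0 0.18 87;0 0 0 0 0 0.18 87;0 0 0 0 0 0.18 87;0 0 0 0 0 0.18 87;0 0 0 0 0 0.18 87;0 0 0 0 0 0.18 87;0 0 0 0 0 0.18 87;0 0 0 0 0 0.18 87;0 0 0 0 0 0.18 87;0 0 0 0 0 0.18 87;0 0 0 0 0 0.18 87;0 0 0 0 0 0.18 87'
python3 -m jog '0 0 0 0 0 0.18 87;0 0 0 0 0 0.18 87;0 0 0 0 0 0.18 87;0 0 0 0 0 0.18 87;0 0 0 0 0 0.18 87;0 0 0 0 0 0.18 87;0 0 0 0 0 0.18 87;0 0 0 0 0 0.18 87;0 0 0 0 0 0 87'
python3 - <<'E'
from h import *
np.set_printoptions(precision=4,suppress=True)
save('wrist','w1')
for t in ['cap_b','port_b','indicator_red','indicator_green']:
    for f in (place_of,find_in):
        for d in f('wrist',t)[:3]: print(t,f.__name__,np.array(d['at']),round(d['conf'],2))
s=read_state();print(s['time_s'],s['tcp_rot'],s['position'],s['joint_positions'])
E
```

```text
time_s: 2.9
position: [0.5565, 0.0181, 0.2015]
tcp_rot: [[-0.868, 0.497, 0.004], [0.497, 0.868, -0.002], [-0.004, 0.001, -1.0]]
force: [-0.4, 1.2, -0.3]
opening: 0.997
grasp_force: 0.0
time_s: 4.4
position: [0.5531, 0.0225, 0.2013]
tcp_rot: [[0.893, 0.449, 0.0], [0.449, -0.893, -0.0], [0.0, 0.0, -1.0]]
force: [0.7, -0.2, 0.4]
opening: 0.997
grasp_force: 0.0
time_s: 5.52
position: [0.553, 0.0225, 0.2013]
tcp_rot: [[0.569, -0.823, 0.0], [-0.823, -0.569, -0.0], [0.0, -0.0, -1.0]]
force: [-0.9, -0.1, -0.8]
opening: 1.0
grasp_force: 0.0
cap_b call [0.5513 0.0214 0.0649] 0.76
cap_b call [ 0.7804  0.0576 -0.0034] 0.17
cap_b call [0.5613 0.1756 0.0986] 0.87
cap_b call [0.5531 0.0129 0.1011] 0.76
port_b call [0.574  0.0268 0.0602] 0.59
indicator_green call [0.6614 0.1715 0.0602] 0.67
indicator_green call [0.6619 0.1649 0.0732] 0.74
5.975 [[ 0.5672 -0.8236  0.    ]
 [-0.8236 -0.5672 -0.    ]
 [ 0.     -0.     -1.    ]] [0.553  0.0225 0.2012] [ -9.2396  27.6951  94.8338  -0.      57.4705 136.2071]
```

View pics/w1.png

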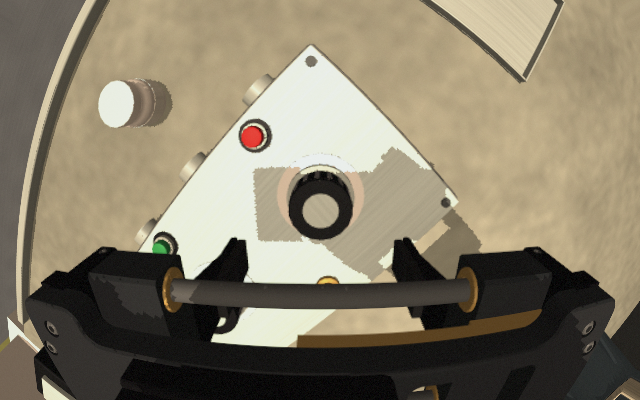

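The cap's grey disc sits at about (320,210), the red button beside it at (255,135) and the green one far off at (163,247). I'll project the disc and button pixels through the fisheye model.

Run:
```python
from h import *
np.set_printoptions(precision=4,suppress=True)
im=capture('wrist');K=im['camera_matrix']
g=cv2.cvtColor(im['color'],cv2.COLOR_RGB2GRAY)
n,l,st,c=cv2.connectedComponentsWithStats((g>75).astype(np.uint8)*1)
k=l[210,320];print(st[k],c[k])
R,t=im['R'],im['t']
def ray(u,v,z):
    a=np.array([(u-K[0,2])/K[0,0],(v-K[1,2])/K[1,1]]);r=np.hypot(*a)
    d=R.T@np.array([*(a/r*np.sin(r)),np.cos(r)]);o=-R.T@t
    return o+d*(z-o[2])/d[2]
print('disc',ray(*c[k],.102),'red',ray(253,136,.077))
```

```text
[ 302  193   37   36 1023] [320.0968 210.4721]
disc [0.5524 0.0218 0.102 ] red [0.6348 0.0057 0.077 ]
```

Disc centre (0.5524, 0.0218) is within 1 mm of the TCP. I'll descend 110 mm and grip.

```bash
python3 -m jog '0.2 0.9 20 0 0 0 87;0 0 30 0 0 0 87;0 0 30 0 0 0 87;0 0 20 0 0 0 87;0 0 10 0 0 0 87;0 0 0 0 0 0 87;0 0 0 0 0 0 56;0 0 0 0 0 0 45;0 0 0 0 0 0 45;0 0 0 0 0 0 45;0 0 0 0 0 0 45;0 0 0 0 0 0 45'
```

```text
time_s: 7.52
position: [0.5525, 0.0218, 0.0916]
tcp_rot: [[0.567, -0.824, 0.0], [-0.824, -0.567, -0.0], [0.0, -0.0, -1.0]]
force: [0.5, -0.4, 3.2]
opening: 0.619
grasp_force: 30.0
```

```bash
python3 -m jog '0 0 -0.4 0 0 -0.08 45;0 0 -0.45 0 0 -0.12 45;0 0 -0.45 0 0 -0.12 45;0 0 -0.45 0 0 -0.12 45;0 0 -0.45 0 0 -0.12 45;0 0 -0.45 0 0 -0.12 45;0 0 0 0 0 0 45'
python3 -m jog '0 0 0 0 0 0 45'
```

```text
time_s: 8.4
position: [0.5524, 0.022, 0.0937]
tcp_rot: [[0.958, -0.286, -0.0], [-0.286, -0.958, 0.0], [-0.0, -0.0, -1.0]]
force: [1.5, 0.4, -1.2]
opening: 0.617
grasp_force: 30.0
time_s: 8.52
position: [0.5523, 0.022, 0.0937]
tcp_rot: [[0.958, -0.286, -0.0], [-0.286, -0.958, 0.0], [-0.0, -0.0, -1.0]]
force: [1.0, 0.9, 0.0]
opening: 0.619
grasp_force: 30.0
```

```bash
python3 -m jog '0 0 -0.6 0 0 -0.15 45;0 0 -0.57 0 0 -0.15 45;0 0 -0.57 0 0 -0.15 45;0 0 -0.57 0 0 -0.15 45;0 0 -0.57 0 0 -0.15 45;0 0 -0.57 0 0 -0.15 45;0 0 -0.57 0 0 -0.15 45;0 0 -0.57 0 0 -0.15 45;0 0 -0.57 0 0 -0.15 45;0 0 0 0 0 0 45'
python3 - <<'E'
from h import *
s=read_state();print(s['joint_positions'],s['moment'])
save('side','s2')
cv2.imwrite('pics/s2c.png',cv2.resize(cv2.imread('pics/s2.png')[100:260,200:400],None,fx=3,fy=3))
E
```

```text
time_s: 9.78
position: [0.5525, 0.0222, 0.0991]
tcp_rot: [[0.49, 0.872, 0.0], [0.872, -0.49, 0.0], [0.001, 0.0, -1.0]]
force: [2.5, 1.2, -0.5]
opening: 0.616
grasp_force: 30.0
[-9.29891913e+00  3.65887897e+01  9.92471470e+01  4.53814540e-02
  4.41478326e+01  2.00000456e+01] [ 0.30751015 -0.03178527 -0.00525009]
```

View pics/s2c.png

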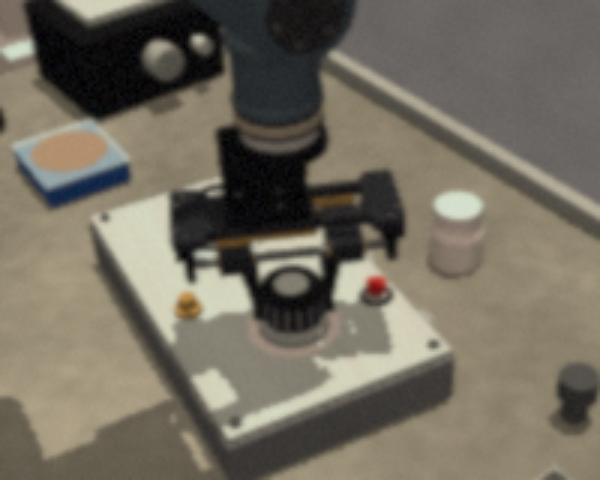

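The cap, at about (290,300) in the crop, is held and rising, with steel neck now showing below it, and the forces are low. I'll carry on past 4.1 rad in total.

```bash
python3 -m jog '0 0 -0.57 0 0 -0.15 45;0 0 -0.57 0 0 -0.15 45;0 0 -0.57 0 0 -0.15 45;0 0 -0.57 0 0 -0.15 45;0 0 -0.57 0 0 -0.15 45;0 0 -0.57 0 0 -0.15 45;0 0 -0.57 0 0 -0.15 45;0 0 -0.57 0 0 -0.15 45;0 0 -0.57 0 0 -0.15 45;0 0 0 0 0 0 45'
python3 -m jog '0 0 -0.57 0 0 -0.15 45;0 0 -0.57 0 0 -0.15 45;0 0 -0.57 0 0 -0.15 45;0 0 -0.57 0 0 -0.15 45;0 0 -0.57 0 0 -0.15 45;0 0 0 0 0 0 45;0 0 -1 0 0 0 45;0 0 0 0 0 0 45'
```

```text
time_s: 11.08
position: [0.552, 0.022, 0.1041]
tcp_rot: [[-0.743, 0.67, -0.001], [0.67, 0.743, 0.0], [0.001, -0.0, -1.0]]
force: [0.6, 2.0, 0.6]
opening: 0.621
grasp_force: 30.0
time_s: 12.08
position: [0.5522, 0.0217, 0.1081]
tcp_rot: [[-1.0, -0.018, -0.0], [-0.018, 1.0, -0.0], [0.0, -0.0, -1.0]]
force: [0.0, -0.1, -1.3]
opening: 0.619
grasp_force: 30.0
```

```bash
python3 -m jog '0 0 -1 0 0 0 45;0 0 -1 0 0 0 45;0 0 0 0 0 0 45'
python3 -m jog '0 0 -2 0 0 0 45;0 0 -4 0 0 0 45;0 0 -8 0 0 0 45;0 0 -15 0 0 0 45;0 0 -25 0 0 0 45;0 0 -25 0 0 0 45;0 0 -10 0 0 0 45;0 0 0 0 0 0 45'
python3 - <<'E'
from h import *
im=save('side','s3'); print(place_of('side','cap_b'))
s=read_state();print(s['joint_positions'],s['force'])
im2=save('scene','sc3'); print(place_of('scene','cap_b'))
a=cv2.imread('pics/s3.png')[60:260,200:450];b=cv2.imread('pics/sc3.png')[180:340,170:370]
cv2.imwrite('pics/s3c.png',np.hstack([cv2.resize(a,(500,400)),cv2.resize(b,(300,400))[:, :]]))
# tray axes from side-camera trace corners on the rim plane
for c,im in (('side',im),('scene',im2)):
    for d in trace(c,'tray_in')[:1]:
        m=d['pixels'].astype(np.uint8); cs,_=cv2.findContours(m,0,2); k=max(cs,key=cv2.contourArea)
        P=k[:,0].astype(float);K,R,t=im['camera_matrix'],im['R'],im['t'];o=-R.T@t
        D=(R.T@np.linalg.solve(K,np.c_[P,np.ones(len(P))].T)).T
        W=o+D*((.018-o[2])/D[:,2])[:,None]
        print(c,cv2.minAreaRect((W[:,:2]*1000).astype(np.float32)))
E
```

```text
time_s: 12.45
position: [0.5525, 0.0218, 0.1102]
tcp_rot: [[-1.0, -0.02, 0.0], [-0.02, 1.0, -0.0], [-0.0, -0.0, -1.0]]
force: [-1.0, 0.5, -0.8]
opening: 0.615
grasp_force: 30.0
time_s: 13.45
position: [0.5527, 0.0218, 0.2]
tcp_rot: [[-1.0, -0.02, 0.002], [-0.02, 1.0, -0.0], [-0.002, -0.0, -1.0]]
force: [0.3, -0.3, -1.0]
opening: 0.62
grasp_force: 30.0
[{'at': [0.5774, 0.1772, 0.0691], 'conf': 0.63}, {'at': [0.5562, 0.0222, 0.1736], 'conf': 0.54}]
[-9.32216642e+00  2.78456871e+01  9.51069900e+01  3.01573531e-04
  5.71208234e+01 -1.00477322e+02] [-0.38403229 -0.33305605 -1.20868369]
[{'at': [0.552, 0.0203, 0.1744], 'conf': 0.61}, {'at': [0.5792, 0.1783, 0.0675], 'conf': 0.55}]
side ((533.4503784179688, -299.06304931640625), (226.6876220703125, 154.95314025878906), 3.2450287342071533)
scene ((542.8057250976562, -305.7811279296875), (230.09500122070312, 160.5736083984375), 2.679497480392456)
```

View pics/s3c.png

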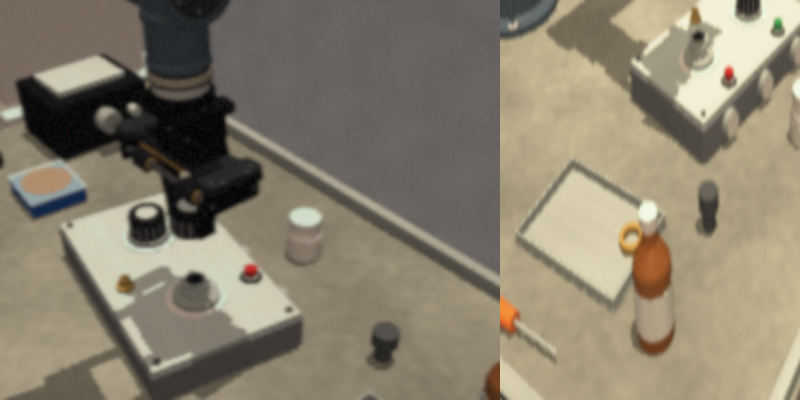

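The cap is off and in the gripper at (190,220), its neck is bare at (195,290), and the other cap is still in place. The tray's yaw is about 3° and its centre about (0.540, -0.299), so I'll set the cap down at (0.490, -0.3015).

```bash
python3 -m jog '8.6 -20 0 0 0 0 45;8.6 -40 0 0 0 0 45;8.6 -42 0 0 0 0 45;8.6 -42 0 0 0 0 45;8.6 -42 0 0 0 0 45;8.6 -42 0 0 0 0 45;8.6 -40 0 0 0 0 45;8.8 -34 0 0 0 0 45;0 -20 0 0 0 0 45;0 0 0 0 0 0 45;0 0 0 0 0 0 45'
python3 - <<'E'
from h import *
save('scene','sc4');save('side','s4')
for c in ('scene','side'): print([ (d['at'],d['conf']) for d in place_of(c,'cap_b')])
a=cv2.imread('pics/s4.png')[160:380,300:520];b=cv2.imread('pics/sc4.png')[180:340,120:320]
cv2.imwrite('pics/s4c.png',np.hstack([cv2.resize(a,(400,400)),cv2.resize(b,(400,320+80))]))
E
```

```text
time_s: 15.12
position: [0.4898, -0.3, 0.1987]
tcp_rot: [[-1.0, -0.021, -0.001], [-0.021, 1.0, 0.002], [0.001, 0.002, -1.0]]
force: [0.3, 0.9, -1.0]
opening: 0.618
grasp_force: 30.0
[([0.4922, -0.3021, 0.1757], 0.65), ([0.5346, -0.4704, 0.0011], 0.53), ([0.5791, 0.1831, 0.0657], 0.5)]
[([0.4916, -0.2975, 0.1701], 0.66), ([0.5773, 0.1805, 0.0697], 0.64)]
```

View pics/s4c.png

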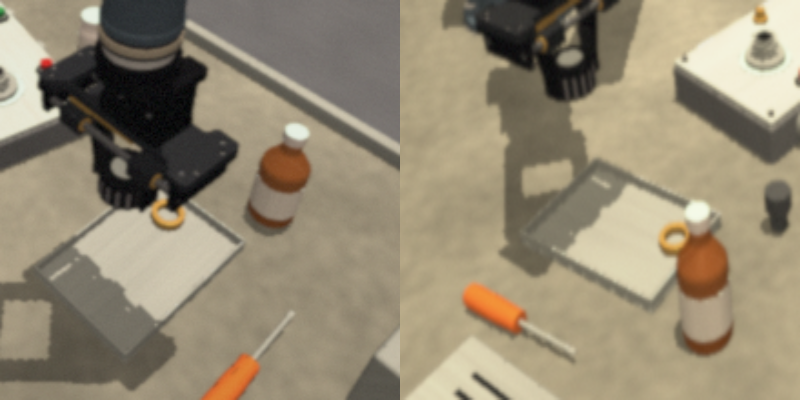

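The cap is held upright over the tray's empty -x half, with the ring and bottle well clear. I'll lower it, slowly near the floor.

```bash
python3 -m jog '0 0 20 0 0 0 45;0 0 35 0 0 0 45;0 0 35 0 0 0 45;0 0 30 0 0 0 45;0 0 20 0 0 0 45;0 0 10 0 0 0 45;0 0 8 0 0 0 45;0 0 5 0 0 0 45;0 0 3 0 0 0 45;0 0 0 0 0 0 45;0 0 0 0 0 0 45'
python3 -m jog '0 0 1 0 0 0 45;0 0 1 0 0 0 45;0 0 0.5 0 0 0 45;0 0 0.5 0 0 0 45;0 0 0 0 0 0 45'
```

```text
time_s: 16.7
position: [0.49, -0.3017, 0.0334]
tcp_rot: [[-1.0, -0.02, 0.001], [-0.02, 1.0, -0.001], [-0.001, -0.001, -1.0]]
force: [-0.2, -0.7, -1.2]
opening: 0.621
grasp_force: 30.0
time_s: 17.32
position: [0.4898, -0.3015, 0.03]
tcp_rot: [[-1.0, -0.02, -0.0], [-0.02, 1.0, 0.0], [0.0, 0.0, -1.0]]
force: [0.9, -0.0, -0.4]
opening: 0.615
grasp_force: 30.0
```

```bash
for i in 1; do python3 -m jog '0 0 0.5 0 0 0 45;0 0 0.5 0 0 0 45;0 0 0 0 0 0 45;0 0 0 0 0 0 45'; done
python3 -m jog '0 0 0.5 0 0 0 45;0 0 0.5 0 0 0 45;0 0 0 0 0 0 45;0 0 0 0 0 0 45'
```

```text
time_s: 17.82
position: [0.4899, -0.3015, 0.0291]
tcp_rot: [[-1.0, -0.02, -0.0], [-0.02, 1.0, -0.0], [0.0, -0.0, -1.0]]
force: [0.5, -0.0, -1.4]
opening: 0.616
grasp_force: 30.0
time_s: 18.32
position: [0.4899, -0.3015, 0.028]
tcp_rot: [[-1.0, -0.02, -0.0], [-0.02, 1.0, 0.0], [0.0, 0.0, -1.0]]
force: [-0.0, 0.3, -0.4]
opening: 0.62
grasp_force: 30.0
```

```bash
python3 -m jog '0 0 0.5 0 0 0 45;0 0 0.5 0 0 0 45;0 0 0 0 0 0 45;0 0 0 0 0 0 45'
```

```text
time_s: 18.82
position: [0.4898, -0.3015, 0.027]
tcp_rot: [[-1.0, -0.02, -0.0], [-0.02, 1.0, 0.0], [0.0, 0.0, -1.0]]
force: [-0.2, 0.0, -0.9]
opening: 0.625
grasp_force: 30.0
```

```bash
python3 -m jog '0 0 0.5 0 0 0 45;0 0 0 0 0 0 45;0 0 0 0 0 0 45'
```

```text
time_s: 19.2
position: [0.4899, -0.3015, 0.0266]
tcp_rot: [[-1.0, -0.02, 0.0], [-0.02, 1.0, -0.0], [-0.0, -0.0, -1.0]]
force: [-0.6, -0.1, 0.5]
opening: 0.62
grasp_force: 30.0
```

```bash
python3 -m jog '0 0 0.4 0 0 0 45;0 0 0 0 0 0 45;0 0 0 0 0 0 45'
```

```text
time_s: 19.58
position: [0.4899, -0.3015, 0.0266]
tcp_rot: [[-1.0, -0.02, 0.0], [-0.02, 1.0, -0.0], [-0.0, -0.0, -1.0]]
force: [-0.7, 0.8, 4.5]
opening: 0.617
grasp_force: 30.0
```

Contact: the position has stopped and the force is up 5 N. I'll release and retreat straight up.

```bash
python3 -m jog '0 0 0 0 0 0 56;0 0 0 0 0 0 60;0 0 0 0 0 0 66;0 0 0 0 0 0 70;0 0 0 0 0 0 70;0 0 -10 0 0 0 70;0 0 -20 0 0 0 70;0 0 -35 0 0 0 70;0 0 -45 0 0 0 70;0 0 -45 0 0 0 70;0 0 -20 0 0 0 70;0 0 0 0 0 0 70'
python3 - <<'E'
from h import *
save('scene','sc5');save('side','s5')
for c in ('scene','side'): print([ (d['at'],d['conf']) for d in place_of(c,'cap_b')])
a=cv2.imread('pics/s5.png')[150:370,270:490];b=cv2.imread('pics/sc5.png')[180:340,160:360]
cv2.imwrite('pics/s5c.png',np.hstack([cv2.resize(a,(400,400)),cv2.resize(b,(400,400))]))
E
```

```text
time_s: 21.08
position: [0.4907, -0.3022, 0.2036]
tcp_rot: [[-1.0, -0.02, 0.004], [-0.02, 1.0, -0.004], [-0.004, -0.004, -1.0]]
force: [0.0, -0.1, -0.4]
opening: 0.803
grasp_force: 0.0
[([0.5811, 0.1809, 0.0657], 0.52)]
[([0.4901, -0.3025, 0.0007], 0.88), ([0.5784, 0.1804, 0.0695], 0.82)]
```

View pics/s5c.png

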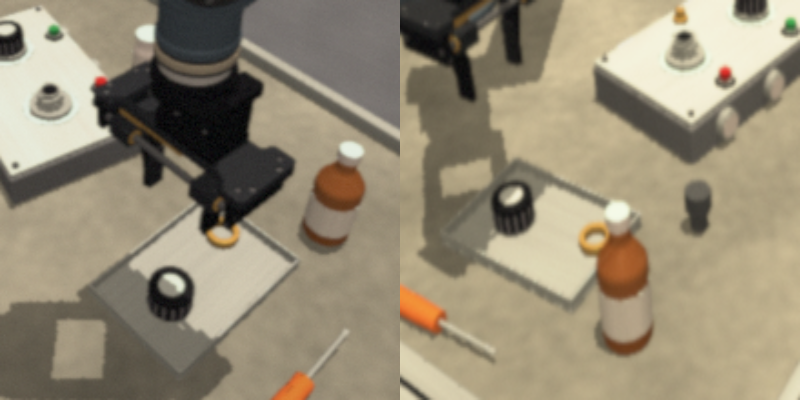

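The cap stands top side up and flat on the tray floor, at (170,292) in the left half and (512,205) in the right. The gripper is empty and clear, the other cap is still on, and nothing else has moved.

```bash
python3 -c "from rig import *; print(hand_in())"
```

```text
the job is handed in; nothing more can be done
None
```

I unscrewed the cap beside the red button (cap_b), set it top side up on the floor of the steel tray, and handed the job in at about 21 s; the other cap and the things around it were left where they were.

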